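# Bring a piston pin under the dial gauge and hold the slide in its detent

## Task

Take the longer of the two steel piston pins from the wooden rest and set it down, without dropping it, across the V supports of the sliding carriage, lying in both Vs and centred between them, and let go of it. Then take the carriage's black knob and slide the carriage along its rail under the dial gauge until you feel the ball drop into the notch, without running on past it. Finish while still gripping the knob with the carriage in the notch, so that the dial can be read; leave the short pin, piston, caliper and try square where they lie.

Things in the scene. Friction and masses are not known exactly. Their poses are not given: they have to be found in the camera images.
- pin: the longer piston pin: plain steel cylinder, 30 mm diameter, 90 mm long, about 0.35 kg, loose. Origin at its centre, x along its axis. It starts level in one of the two places of the wooden rest, axis 42 mm above the table.
- short_pin: the shorter pin, a bystander: same steel and 30 mm diameter but 66 mm long. Origin at its centre, x along its axis. It lies in the other place of the rest.
- pin_rest: fixed wooden rest: board 90 (x) x 170 (y) x 12 mm, two places at y = +-47.5 mm. Each place is a pair of 90 degree Vs, 10 mm thick, centred at x = +-25 mm: 40 mm is free between them for fingers, down to the board. A pin lies along x, its axis 42 mm up. Origin: middle of the underside.
- slide_base: fixed grey base plate, 180 (x, -62 to +118) x 460 (y, -250 to +210) x 22 mm, with a steel guide rail along its y. Origin on the table under the rail's centre line; +y is the sliding direction from the loading end to the gauge; +x, across the rail, is the side of the gauge column.
- carriage (a joint): place of the aluminium carriage along the rail (m): 0 at the loading end, growing towards the gauge (slide_base +y), 0.25 at the far stop; starts at 0 to 0.025. About 1.2 N of friction; it stays where it is left. Its top is 50 mm above the table, 80 mm wide, from 30 mm ahead of the nest to 135 mm behind it.
- nest (a point): where the centre of the seated pin belongs on the carriage, 78 mm above the table. Axes as slide_base: the seated pin lies along x, sliding is along y. Two steel 90 degree Vs, 12 mm thick, centred at x = +-34 mm, carry it: 56 mm is free between them for fingers, down to the carriage top 28 mm under the pin's axis. The Vs' tops are 3 mm under that axis.
- knob (a point): the carriage's upright black cylindrical knob, 22 mm diameter, 115 mm behind the nest (slide_base -y). Origin at its foot on the carriage top, 50 mm above the table; the 22 mm cylinder spans 12 to 50 mm above the origin. Axes as slide_base. Pinched across the rail (along x), a gripper's body stays clear of the dial.
- gauge_stand: gauge stand, clamped on the base beside the rail, 75 to 115 mm from slide_base's origin along y. Origin at table height on the rail's centre line, straight under the dial's plunger; axes as slide_base. The carriage is in its notch when the nest is at y = 0 here. Column: 18 mm diameter, 208 mm high, at x = 88, y = 60 mm; foot 54 x 110 mm, up to 59 mm high, x = 59 to 113 mm.
- dial (a point): centre of the round dial gauge, 161 mm above the table, straight above gauge_stand's origin: 58 mm diameter, 22 mm thick, its face to +x, so it spans 132 to 190 mm in height and 29 mm either way along y. A 10 mm rod, 121 mm above the table, joins its stem to the column.
- ball_seat (a point): centre of the 12 mm spring ball in the stand's foot, beside the carriage. It meets the carriage's tapered front some 40 mm before the notch (under 2 N more push), runs on its plain side, then drops 2 mm into a 9 mm slot: the carriage is drawn in with a click, and takes 6 to 8 N beyond friction to push out either way.
- gauge_tip (a point): lowest point of the ball end (8 mm diameter) of the dial's plunger at rest, 90 mm above the table. It gives way upwards with about 1 N.
- plunger (a joint): lift of the dial's plunger (m): 0 hanging free, about 0.003 with the seated pin straight under it.
- piston: bystander: aluminium piston standing on the table, 84 mm diameter, 80 mm high. Origin at the centre of its underside.
- caliper: bystander: steel vernier caliper lying flat, about 235 mm long. Origin on the table under its beam.
- try_square: bystander: steel try square lying flat, stock 90 mm, blade 140 mm. Origin at its corner on the table.
Mind the look-alikes: they are no part of the job. Leave any green or yellow look-alike of the pin alone.

How it is judged:
By the outcome, as a careful person would: the job done as asked, in the order asked, and still so for the second after the job is handed in, while the arm keeps its last pose, push and grip.
It also fails if it takes over 64 s, if anything falls off the work surface, if the arm or the gripper's body presses on something with over 40 N, if the wrist force passes 120 N, or if a joint passes its speed limit or range.

## Robot

A 6-joint arm with a two-finger parallel gripper is mounted at the origin on the work surface. World frame = base frame: x ahead of the robot, y to its left, z up, the work surface at z = 0. Lengths are in mm, angles in rad, forces in N, time in s.
With the tool pointing down it reaches from about 275 to 1000 mm from the base axis. Payload 8.4 kg.
Tool frame: the origin (TCP) lies where the fingers leave the gripper's body, on its centre line; the fingertips stand 73 mm ahead of it and the grasp point (between the pads) lies 54 mm ahead of it (grip_point_offset is the distance from the TCP to the grasp point, in mm); z points along the fingers, y is the direction in which the jaws open and shut (so a half turn about z gives the same grasp; the last joint's range is limited). The gripper opens to 85 mm and grips with 20 to 120 N. Pads are 22 mm wide; open, the fingers measure 114 mm over their backs; the gripper's body (76 mm by 85 mm) begins 54 mm behind the grasp point. The pads swing forward as they close: fully open they stand 13 mm farther back than shut.
Start: joints at [-1.308, 0.353, 1.633, -0, 1.155, -0.002], TCP at [163.571, -603.219, 303.881] pointing down, gripper open.
Joint ranges: [-2.63, 2.63], [-0.92, 2.1], [0.06, 2.66], [-1.3, 4.44], [0, 2.69], [-3.02, 3.02]. Speed limits (rad/s): [2.22, 2.22, 2.79, 3.14, 3.14, 3.14].

## Interface

Orientations are given as [roll, pitch, yaw] about the fixed x, y, z axes, in that order (R = Rz(yaw) Ry(pitch) Rx(roll)).
In Python, from rig import sense, grab_frame, sign_off, grip_point_offset gives the robot as it stands. The module is installed in compiled form; this text tells all that it offers.
- The arm moves only by the tool drive_tool, never from a script. Its argument "targets" is one flat list of numbers, 7 for each row, row after row: the shift along the tool's x, y, z in m, then the turn, a rotation vector about the tool's x, y, z in rad, then the opening, from 0 (shut) to 1 (fully open). In form: [tx, ty, tz, wx, wy, wz, grip, tx, ty, tz, wx, wy, wz, grip, ...]. A call has 1 to 12 rows; each row is the pose to reach, as a shift and turn from the pose commanded when the call began, along the tool's axes at that moment; what a row does not reach only later rows make up. A row lasts 1/12 s, in which the tool goes at most 41.7 mm and 7.16 degrees, less where a joint would pass 70% of its speed; a pose out of reach is approached as far as the arm can. A call with a gripper value outside its range is refused whole. The fingers move at their own pace and stop on an object; "force" is the grip in N (left out, the last holds). Time passes only in rows, so rows that repeat a pose let the fingers close. It gives the time, the measured TCP pose, the force and the opening at its end, in the units of the state.
- sense(): the state, without advancing time (a new reading comes with each control period).
- grab_frame(name): name is "side" or "top"; returns a dict with "color" (480x640x3 uint8, blue, green, red), "vertical_fov" (degrees; the focal length in pixels is half the picture's height over the tangent of half this angle, whatever the lens; pixels are square), "cx", "cy" (the principal point, pixels), "world_from_camera" (4x4, takes a point from camera to world coordinates). Camera axes: x right, y down, z forward; pixel columns grow to the right and rows downward; lengths in mm; the calibration is good to about 2 mm. A picture is of the moment at which its call begins. There is no depth.
- sign_off(): hands the job in, once; it reports no verdict.
The state is a dict: "clock": time; "qpos": joint angles; "qvel": joint speeds; "joint_efforts": joint torques, N m; "eef_pos": TCP position; "tcp_rot": TCP orientation; "contact_force": force on the tool from outside, world axes, zero at the start; "wrist_torque": the same for the moment, N m; "opening": opening from 0.0 (shut) to 1.0 (fully open).
Only numpy, scipy, OpenCV 4.12 (cv2) and the standard library are available. Lean on these libraries where they do the work, as an engineer would, in place of code of your own. Each camera call takes 0.05 s, during which the arm holds its last target. There are 200 camera calls.

## Working session

There is one attempt and no reset: what is moved stays moved. The work goes in short steps, Python scripts to look and compute and a tool call to move; the robot and the scene stay as the last step left them, time stands still between calls to the robot, and variables do not carry over. Pictures are saved under pics/ and viewed, about 8 in all and at most 12, crops included, and the job is handed in when it is done.

Besides the shell and the picture viewer there is one more tool, called after "Request:" in YAML: its name, and indented under it one key for each argument. drive_tool: Moves the arm, as the interface text tells. Its arguments: {"type":"object","properties":{"targets":{"type":"array"},"force":{"type":"number"}},"required":["targets"]}

```bash
mkdir -p pics
cat > h.py <<'E'
import numpy as np, cv2
from rig import *
def K(f):
    return 240/np.tan(np.radians(f["vertical_fov"]/2))
def plane(f,u,v,z):
    T=np.array(f["world_from_camera"]);d=T[:3,:3]@np.array([(u-f["cx"])/K(f),(v-f["cy"])/K(f),1]);o=T[:3,3]
    return o+d*(z-o[2])/d[2]
def proj(f,p):
    T=np.array(f["world_from_camera"]);c=T[:3,:3].T@(np.array(p)-T[:3,3]);return c[:2]/c[2]*K(f)+[f["cx"],f["cy"]]
E
python3 - <<'E'
from h import *
for n in("side","top"):
    f=grab_frame(n);cv2.imwrite(f"pics/{n}0.png",f["color"]);print(n,K(f),f["cx"],f["cy"],np.round(f["world_from_camera"],3).tolist())
print(sense(),grip_point_offset)
E
```

```text
side 487.51381691230296 324.23412096990023 240.17919666055622 [[-0.974, -0.132, 0.185, 260.827], [-0.226, 0.492, -0.841, 1044.367], [0.02, -0.861, -0.509, 790.341], [0.0, 0.0, 0.0, 1.0]]
top 619.3645073694121 309.13489031816454 238.2110358224423 [[-0.024, -0.988, 0.152, 279.541], [-0.999, 0.027, 0.018, -110.669], [-0.021, -0.151, -0.988, 1448.604], [0.0, 0.0, 0.0, 1.0]]
{'clock': 0.1, 'qpos': array([-1.30840549e+00,  3.53590220e-01,  1.63406837e+00, -1.12701479e-05,
        1.15519749e+00, -2.40899542e-03]), 'qvel': array([ 0.00152422, -0.00225669, -0.00182403, -0.00017136,  0.00056952,
       -0.00030648]), 'joint_efforts': array([ 1.37327595e-03, -6.06355476e+01, -3.42817640e+01,  1.41393512e-04,
        3.92085043e-03, -5.36505786e-05]), 'eef_pos': array([ 163.47605795, -602.88871213,  303.22593761]), 'tcp_rot': array([-3.14032921e+00,  7.26141795e-06,  2.64804390e-01]), 'contact_force': array([ 0.36479878, -0.29892276,  0.48666893]), 'wrist_torque': array([ 0.01166067,  0.02285866, -0.01558407]), 'opening': 0.9940390140284456} 53.900000000000006
```

View pics/top0.png

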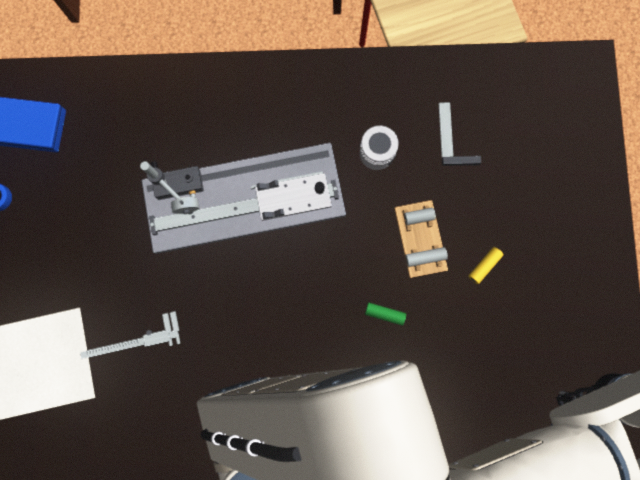

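View pics/side0.png

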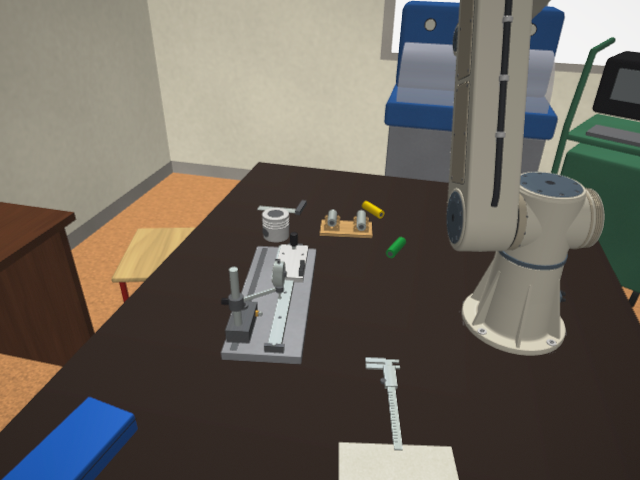

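Run:
```python
from h import *
f=grab_frame("top");im=f["color"]
a=cv2.resize(im[190:290,385:465],None,fx=5,fy=5,interpolation=cv2.INTER_CUBIC)
b=cv2.resize(im[165:230,250:345],None,fx=4,fy=4,interpolation=cv2.INTER_CUBIC)
c=np.zeros((500,790,3),np.uint8);c[:,:400]=a;c[:260,405:785]=b
cv2.imwrite("pics/c1.png",c)
# pins: grey bright low saturation in rest region
hsv=cv2.cvtColor(im,cv2.COLOR_BGR2HSV)
m=np.zeros(im.shape[:2],np.uint8);m[195:285,390:455]=((hsv[...,1]<60)&(hsv[...,2]>70))[195:285,390:455]*255
for ct in cv2.findContours(m,cv2.RETR_EXTERNAL,cv2.CHAIN_APPROX_NONE)[0]:
    if cv2.contourArea(ct)>80:
        r=cv2.minAreaRect(ct);P=np.array([plane(f,*p,50)[:2] for p in cv2.boxPoints(r)]);
        print("pin",r,np.round(P.mean(0),1),np.round(P).tolist())
# wood board
m=((hsv[...,0]>8)&(hsv[...,0]<22)&(hsv[...,1]>90)&(hsv[...,2]>80)).astype(np.uint8)*255
m2=np.zeros_like(m);m2[190:290,385:465]=m[190:290,385:465]
ct=np.vstack([c for c in cv2.findContours(m2,cv2.RETR_EXTERNAL,cv2.CHAIN_APPROX_NONE)[0] if len(c)>15])
r=cv2.minAreaRect(ct);P=np.array([plane(f,*p,12)[:2] for p in cv2.boxPoints(r)]);print("rest",r,P.round().tolist(),P.mean(0))
# base plate
m=((hsv[...,1]<110)&(hsv[...,2]>60)).astype(np.uint8)*255
m2=np.zeros_like(m);m2[135:260,135:355]=m[135:260,135:355]
ct=max(cv2.findContours(m2,cv2.RETR_EXTERNAL,cv2.CHAIN_APPROX_NONE)[0],key=cv2.contourArea)
r=cv2.minAreaRect(ct);P=np.array([plane(f,*p,22)[:2] for p in cv2.boxPoints(r)]);print("base",r,P.round().tolist(),P.mean(0))
```

```text
pin ((426.9635925292969, 256.41082763671875), (12.803853034973145, 41.395347595214844), 79.11447143554688) [ 445.3 -351.7] [[452.0, -303.0], [467.0, -396.0], [439.0, -400.0], [423.0, -307.0]]
pin ((420.07830810546875, 215.7467041015625), (13.13316822052002, 31.15908432006836), 78.11134338378906) [ 539.3 -340.9] [[548.0, -303.0], [561.0, -374.0], [531.0, -378.0], [518.0, -308.0]]
rest ((420.94342041015625, 238.51248168945312), (74.23625946044922, 39.9237174987793), 77.57405853271484) [[570.0, -286.0], [588.0, -378.0], [416.0, -406.0], [398.0, -315.0]] [ 492.99539049 -346.30611676]
base ((242.69265747070312, 191.82919311523438), (92.70093536376953, 197.9621124267578), 80.90972137451172) [[695.0, 320.0], [758.0, -149.0], [534.0, -176.0], [473.0, 282.0]] [614.89608037  69.1669685 ]
```

View pics/c1.png

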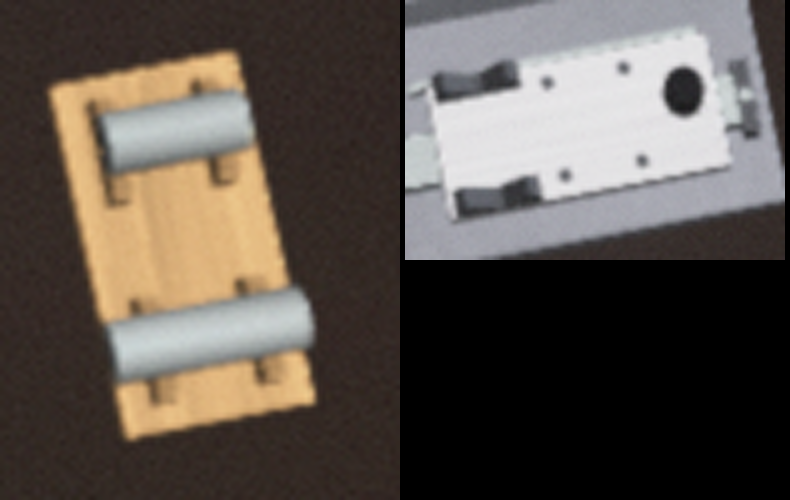

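The long pin is the lower one at top-picture (427,257), about 41 px long. The short pin at (420,216) is 31 px, and the green and yellow pieces lie off the rest. The Vs are at about (267.5,185) and (273,214), the knob at (319.5,188).

```bash
cat >> h.py <<'E'
def delta(x,y,z,yaw_deg,s=None):
    "print shift in tool axes (m) and turn about tool z to TCP x,y,z with tool x at yaw, pointing down"
    from scipy.spatial.transform import Rotation as R
    s=s or sense();R0=R.from_euler("xyz",s["tcp_rot"]);R1=R.from_euler("xyz",[np.pi,0,np.radians(yaw_deg)])
    d=R0.inv().apply(np.array([x,y,z])-s["eef_pos"])/1000;w=(R0.inv()*R1).as_rotvec()
    print("shift",d.round(4),"turn",w.round(4));return d,w
E
python3 - <<'E'
from h import *
f=grab_frame("top");im=f["color"]
g=cv2.cvtColor(im,cv2.COLOR_BGR2GRAY)
def blob(u0,u1,v0,v1,th,z):
    m=np.zeros_like(g);m[v0:v1,u0:u1]=(g[v0:v1,u0:u1]<th)*255
    ct=max(cv2.findContours(m,cv2.RETR_EXTERNAL,cv2.CHAIN_APPROX_NONE)[0],key=cv2.contourArea)
    r=cv2.minAreaRect(ct);p=plane(f,*r[0],z);print(r,p.round(1));return p[:2]
k=blob(310,328,178,198,90,100)
a=blob(257,281,179,191,120,74);b=blob(261,287,208,220,120,74)
# carriage top white
m=((g>200)).astype(np.uint8)*255;m2=np.zeros_like(m);m2[165:225,252:338]=m[165:225,252:338]
m2=cv2.morphologyEx(m2,cv2.MORPH_CLOSE,np.ones((7,7)))
ct=max(cv2.findContours(m2,cv2.RETR_EXTERNAL,cv2.CHAIN_APPROX_NONE)[0],key=cv2.contourArea)
P=cv2.boxPoints(cv2.minAreaRect(ct));P=np.array([plane(f,*p,50)[:2] for p in P]);print("carr",P.round().tolist(),P.mean(0))
n=(a+b)/2;d=n-k;print("nest",n,"dist",np.hypot(*d),"yaw y",np.degrees(np.arctan2(d[1],d[0])),"V dir",np.degrees(np.arctan2(*(a-b)[::-1])),np.hypot(*(a-b)))
delta(445.5,-352.5,200,100)
E
```

```text
((319.0, 187.5), (11.0, 8.0), 90.0) [ 600.3 -111.4  100. ]
((267.0509338378906, 184.77171325683594), (6.818675994873047, 20.578886032104492), 79.3803482055664) [616.3   6.8  74. ]
((272.9736022949219, 214.19247436523438), (7.617259502410889, 21.377470016479492), 79.3803482055664) [547.7  -5.7  74. ]
carr [[621.0, 55.0], [652.0, -133.0], [571.0, -146.0], [540.0, 40.0]] [595.76864305 -46.06347198]
nest [5.8195775e+02 5.1713388e-01] dist 113.40212434434578 yaw y 99.30209565493705 V dir 10.317072754866793 69.74199843955772
shift [ 0.3377 -0.1679  0.1036] turn [-7.0000e-04 -7.0000e-04 -1.4805e+00]
```

Request:
drive_tool:
  targets: [0.338, -0.168, 0.104, 0, 0, -1.48, 0.65, 0.338, -0.168, 0.104, 0, 0, -1.48, 0.65, 0.338, -0.168, 0.104, 0, 0, -1.48, 0.65, 0.338, -0.168, 0.104, 0, 0, -1.48, 0.65, 0.338, -0.168, 0.104, 0, 0, -1.48, 0.65, 0.338, -0.168, 0.104, 0, 0, -1.48, 0.65, 0.338, -0.168, 0.104, 0, 0, -1.48, 0.65, 0.338, -0.168, 0.104, 0, 0, -1.48, 0.65, 0.338, -0.168, 0.104, 0, 0, -1.48, 0.65, 0.338, -0.168, 0.104, 0, 0, -1.48, 0.65, 0.338, -0.168, 0.104, 0, 0, -1.48, 0.65, 0.338, -0.168, 0.104, 0, 0, -1.48, 0.65]

```text
clock: 1.2
eef_pos: [446.7, -351.2, 199.2]
tcp_rot: [-3.141, -0.001, 1.754]
contact_force: [-1.1, -0.8, -0.4]
opening: 0.649
```

Run:
```python
from h import *
s=sense();print(s["clock"],s["eef_pos"],s["tcp_rot"],s["qpos"],s["opening"],s["contact_force"])
delta(445.5,-352.5,130,100)
f=grab_frame("side");im=f["color"]
cv2.imwrite("pics/s1.png",cv2.resize(im[130:270,220:430],None,fx=3.8,fy=3.8,interpolation=cv2.INTER_CUBIC))
```

```text
1.2 [ 446.71862004 -351.20253462  199.17981306] [-3.14088535e+00 -9.08580553e-04  1.75387012e+00] [-6.68929975e-01  3.88394226e-01  1.84587407e+00  8.36444878e-05
  9.08473900e-01 -8.52055566e-01] 0.6486666389009724 [-1.07512032 -0.7818258  -0.38327295]
shift [-0.0011 -0.0014  0.0692] turn [-0.0007 -0.0009  0.0085]
```

View pics/s1.png

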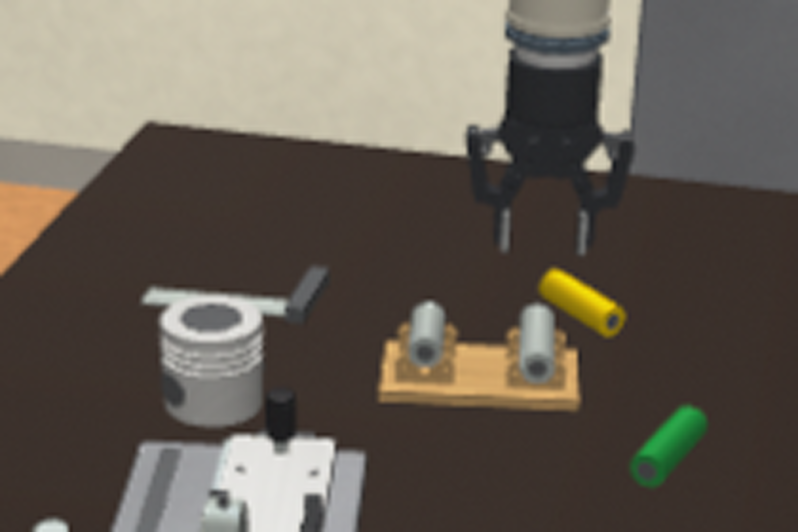

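The gripper hangs above the longer pin, whose near end face is at crop (538,370), so side-picture (361.6,227.4). Next I check that point against the top-view estimate.

Run:
```python
from h import *
f=grab_frame("side");print(plane(f,361.6,227.4,42),"expect 437.7 -308", proj(f,[437.7,-308,42]))
print(plane(f,220+281/3.8,130+397/3.8,100),"knob top; top view said 600,-111")
delta(446,-353,96,99.7)
```

```text
[ 436.35626479 -300.45079797   42.        ] expect 437.7 -308 [361.5672195  226.23126814]
[ 601.70284808 -104.94906024  100.        ] knob top; top view said 600,-111
shift [-0.0009 -0.0002  0.1036] turn [-0.0004 -0.0004  0.0074]
```

Request:
drive_tool:
  targets: [-0.001, 0, 0.03, 0, 0, 0.007, 0.65, -0.001, 0, 0.06, 0, 0, 0.007, 0.65, -0.001, 0, 0.08, 0, 0, 0.007, 0.65, -0.001, 0, 0.095, 0, 0, 0.007, 0.65, -0.001, 0, 0.103, 0, 0, 0.007, 0.65, -0.001, 0, 0.103, 0, 0, 0.007, 0.65]
  force: 40

```text
clock: 1.8
eef_pos: [445.1, -353.2, 95.3]
tcp_rot: [-3.14, -0.002, 1.735]
contact_force: [-0.4, -1.1, 0.8]
opening: 0.653
```

Request:
drive_tool:
  targets: [0, 0, 0, 0, 0, 0, 0.5, 0, 0, 0, 0, 0, 0, 0.4, 0, 0, 0, 0, 0, 0, 0.35, 0, 0, 0, 0, 0, 0, 0.25, 0, 0, 0, 0, 0, 0, 0.25, 0, 0, 0, 0, 0, 0, 0.25, 0, 0, 0, 0, 0, 0, 0.25]
  force: 40

```text
clock: 2.38
eef_pos: [446.3, -354.1, 98.1]
tcp_rot: [3.141, 0.001, 1.738]
contact_force: [-3.0, -0.8, 7.3]
opening: 0.335
```

Run:
```python
from h import *
s=sense();print(s)
```

```text
{'clock': 2.3833, 'qpos': array([-6.73262833e-01,  5.39335454e-01,  1.89305420e+00, -5.59730446e-04,
        7.07592772e-01, -8.39675843e-01]), 'qvel': array([ 0.00026339, -0.00073447,  0.00120118,  0.00124095, -0.0001708 ,
        0.00083566]), 'joint_efforts': array([ 1.47839427e+00, -5.78997803e+01, -2.16991049e+01,  5.77354096e-01,
       -6.10655285e-01,  1.86979846e-02]), 'eef_pos': array([ 446.26035504, -354.13480967,   98.14680749]), 'tcp_rot': array([3.14078890e+00, 1.44202602e-03, 1.73763382e+00]), 'contact_force': array([-2.97932522, -0.82645993,  7.32519152]), 'wrist_torque': array([-0.14492839,  0.49795995, -0.00573806]), 'opening': 0.33489673897839334}
```

Request:
drive_tool:
  targets: [0, 0, -0.004, 0, 0, 0, 0.25, 0, 0, -0.01, 0, 0, 0, 0.25, 0, 0, -0.025, 0, 0, 0, 0.25, 0, 0, -0.05, 0, 0, 0, 0.25, 0, 0, -0.08, 0, 0, 0, 0.25, 0, 0, -0.105, 0, 0, 0, 0.25, 0, 0, -0.105, 0, 0, 0, 0.25, 0, 0, -0.105, 0, 0, 0, 0.25]

```text
clock: 3.05
eef_pos: [446.7, -354.0, 203.6]
tcp_rot: [3.139, 0.003, 1.738]
contact_force: [-0.0, 0.1, -3.6]
opening: 0.331
```

Run:
```python
from h import *
s=sense();print(s["clock"],s["eef_pos"],s["tcp_rot"],s["wrist_torque"],s["opening"],s["contact_force"])
f=grab_frame("side");im=f["color"]
cv2.imwrite("pics/s2.png",cv2.resize(im[130:250,280:430],None,fx=5,fy=5,interpolation=cv2.INTER_CUBIC))
delta(582,1,200,99.7)
```

```text
3.05 [ 446.65187831 -353.97488229  203.58430291] [3.13915630e+00 2.50860330e-03 1.73767726e+00] [0.00455773 0.00072718 0.00434564] 0.33138931183513676 [-0.03802427  0.14698658 -3.57884872]
shift [0.3268 0.1931 0.0021] turn [ 0.0005  0.0004 -0.0023]
```

View pics/s2.png

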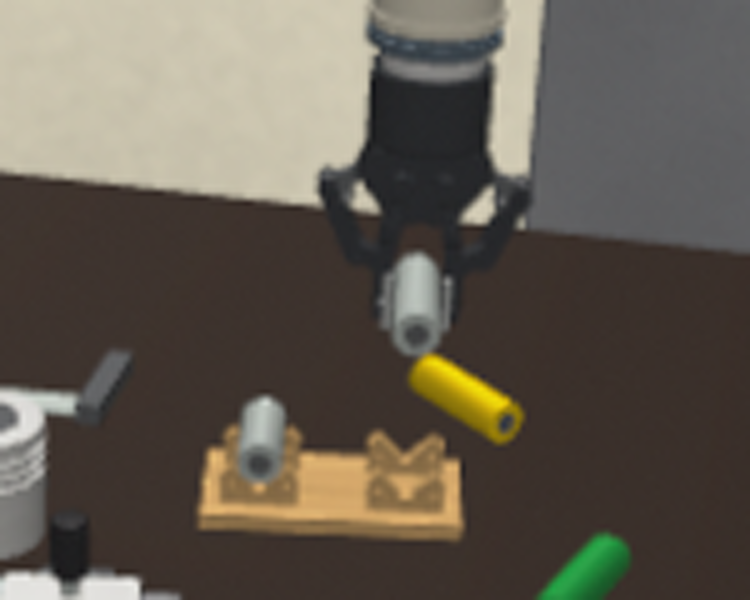

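The pin is held, and near-zero wrist torque means it is gripped at its middle. Next is the carry to the nest, turning 90° so the pin lies along slide x.

Request:
drive_tool:
  targets: [0.01, 0.006, 0, 0, 0, 0.06, 0.25, 0.03, 0.018, 0, 0, 0, 0.17, 0.25, 0.06, 0.036, 0, 0, 0, 0.29, 0.25, 0.09, 0.054, 0, 0, 0, 0.41, 0.25, 0.12, 0.072, 0, 0, 0, 0.53, 0.25, 0.15, 0.09, 0, 0, 0, 0.65, 0.25, 0.18, 0.108, 0, 0, 0, 0.77, 0.25, 0.21, 0.126, 0, 0, 0, 0.89, 0.25, 0.24, 0.144, 0, 0, 0, 1.01, 0.25, 0.265, 0.158, 0, 0, 0, 1.13, 0.25, 0.287, 0.17, 0, 0, 0, 1.25, 0.25, 0.3, 0.178, 0, 0, 0, 1.35, 0.25]

```text
clock: 4.1
eef_pos: [571.2, -25.5, 200.0]
tcp_rot: [-3.14, 0.002, 0.383]
contact_force: [0.7, -0.7, -2.4]
opening: 0.34
```

Run:
```python
from h import *
s=sense();print(s["clock"],s["eef_pos"],s["tcp_rot"],s["qpos"],s["opening"],s["contact_force"])
delta(582,1,180,9.7)
```

```text
4.1 [571.19112008 -25.51399678 199.95667606] [-3.13979464e+00  2.47863052e-03  3.82979626e-01] [-4.75450608e-02  3.92795530e-01  1.83659571e+00  7.56271825e-04
  9.15204390e-01  1.13981192e+00] 0.3398846239057577 [ 0.73718861 -0.70823198 -2.39053159]
shift [ 0.02   -0.0205  0.0199] turn [-0.0015  0.0027  0.2137]
```

Request:
drive_tool:
  targets: [0.008, -0.008, 0.005, 0, 0.001, 0.1, 0.25, 0.015, -0.015, 0.012, 0, 0.002, 0.19, 0.25, 0.02, -0.02, 0.019, 0, 0.002, 0.21, 0.25, 0.02, -0.02, 0.019, 0, 0.002, 0.21, 0.25, 0.02, -0.02, 0.019, 0, 0.002, 0.21, 0.25, 0.02, -0.02, 0.019, 0, 0.002, 0.21, 0.25]

```text
clock: 4.6
eef_pos: [582.0, -2.4, 182.1]
tcp_rot: [-3.141, -0.0, 0.179]
contact_force: [-0.3, 0.4, -3.4]
opening: 0.338
```

Run:
```python
from h import *
s=sense();print(s["clock"],s["eef_pos"],s["tcp_rot"],s["wrist_torque"],s["opening"],s["contact_force"])
delta(582,1,140,9.7)
f=grab_frame("side");im=f["color"]
print(proj(f,[582,1,78]),proj(f,[*s["eef_pos"][:2],s["eef_pos"][2]-56]))
a=cv2.resize(im[190:310,250:350],None,fx=5,fy=5,interpolation=cv2.INTER_CUBIC)
f=grab_frame("top");im=f["color"]
print(proj(f,[582,1,78]))
b=cv2.resize(im[150:240,240:300],None,fx=5,fy=5,interpolation=cv2.INTER_CUBIC)
c=np.zeros((600,800,3),np.uint8);c[:,:500]=a;c[:450,500:]=b
cv2.imwrite("pics/s3.png",c)
```

```text
4.6 [581.95218177  -2.40538566 182.13078123] [-3.14118262e+00 -2.09521080e-04  1.78894119e-01] [0.03383761 0.03060493 0.03740082] 0.3377148242509438 [-0.25600001  0.37389345 -3.39072782]
shift [ 0.0006 -0.0033  0.0421] turn [-0.0004 -0.0002  0.0096]
[290.07269919 261.75092942] [290.18222831 245.67147283]
[269.63970154 199.037832  ]
```

View pics/s3.png

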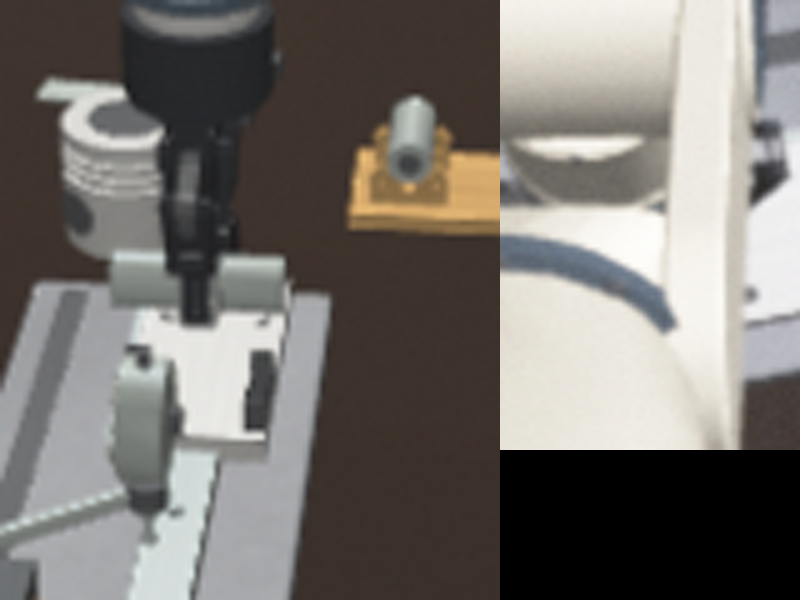

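Run:
```python
from h import *
f=grab_frame("side");c,s=np.cos(np.radians(9.7)),np.sin(np.radians(9.7))
for p in([-40,-18,75],[-28,-18,75],[-40,18,75],[-28,18,75],[-40,18,50],[-28,18,50],[40,30,50],[-40,30,50],[-40,-135,50]):
    w=[582+c*p[0]-s*p[1],1+s*p[0]+c*p[1],p[2]];print(p,((proj(f,w)-[250,190])*5).round())
```

```text
[-40, -18, 75] [278. 349.]
[-28, -18, 75] [256. 348.]
[-40, 18, 75] [272. 386.]
[-28, 18, 75] [249. 385.]
[-40, 18, 50] [272. 425.]
[-28, 18, 50] [250. 424.]
[40, 30, 50] [119. 430.]
[-40, 30, 50] [270. 438.]
[-40, -135, 50] [297. 277.]
```

Request:
drive_tool:
  targets: [0, -0.002, 0.01, 0, 0, 0.006, 0.25, 0.0005, -0.004, 0.022, 0, 0, 0.006, 0.25, 0.0005, -0.004, 0.032, 0, 0, 0.006, 0.25, 0.0005, -0.004, 0.038, 0, 0, 0.006, 0.25, 0.0005, -0.004, 0.041, 0, 0, 0.006, 0.25, 0.0005, -0.004, 0.041, 0, 0, 0.006, 0.25]

```text
clock: 5.25
eef_pos: [581.9, 1.9, 140.6]
tcp_rot: [-3.141, -0.0, 0.172]
contact_force: [-0.3, 0.1, -3.2]
opening: 0.339
```

Request:
drive_tool:
  targets: [0, 0, 0.002, 0, 0, 0, 0.25, 0, 0, 0.004, 0, 0, 0, 0.25, 0, 0, 0.005, 0, 0, 0, 0.25, 0, 0, 0.006, 0, 0, 0, 0.25, 0, 0, 0.006, 0, 0, 0, 0.25]

```text
clock: 5.67
eef_pos: [582.9, 1.8, 136.4]
tcp_rot: [3.141, -0.003, 0.172]
contact_force: [-0.2, -0.6, 0.7]
opening: 0.337
```

Request:
drive_tool:
  targets: [0, 0, 0.001, 0, 0, 0, 0.25, 0, 0, 0.002, 0, 0, 0, 0.25, 0, 0, 0.002, 0, 0, 0, 0.25]

```text
clock: 5.92
eef_pos: [583.0, 1.9, 134.2]
tcp_rot: [-3.142, -0.003, 0.172]
contact_force: [-0.1, -1.0, 4.4]
opening: 0.333
```

Run:
```python
from h import *
s=sense();print(s["eef_pos"],s["tcp_rot"],s["wrist_torque"],s["contact_force"])
f=grab_frame("side");im=f["color"]
print((proj(f,[582,1.5,78])-[250,220])*8)
cv2.imwrite("pics/s4.png",cv2.resize(im[220:290,250:340],None,fx=8,fy=8,interpolation=cv2.INTER_CUBIC))
```

```text
[583.01162203   1.92692599 134.23044538] [-3.14157185 -0.00337281  0.17170527] [-0.12541815 -0.11399798 -0.07224741] [-0.1220182  -0.99422951  4.42153634]
[320.15303331 334.80165026]
```

View pics/s4.png

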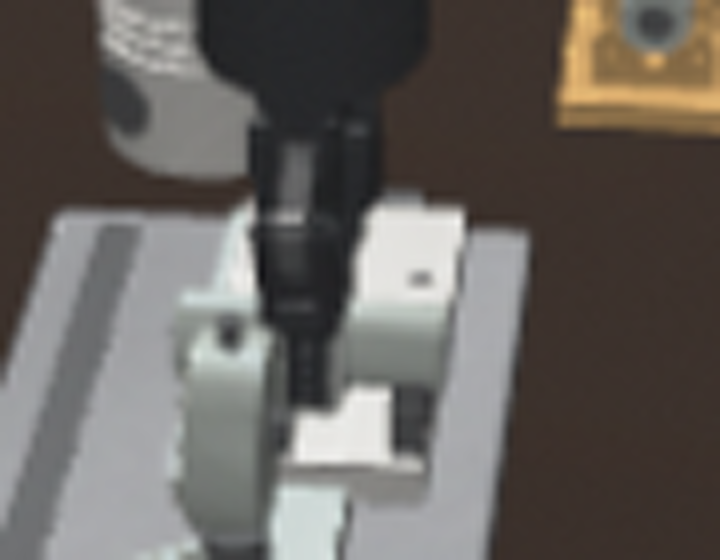

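Request:
drive_tool:
  targets: [0, 0, 0.001, 0, 0, 0, 0.25, 0, 0, 0.002, 0, 0, 0, 0.25, 0, 0, 0.002, 0, 0, 0, 0.25, 0, 0, 0.002, 0, 0, 0, 0.25, 0, 0, 0.002, 0, 0, 0, 0.25]

```text
clock: 6.38
eef_pos: [583.1, 1.9, 133.9]
tcp_rot: [3.142, -0.004, 0.172]
contact_force: [-5.1, -1.0, 22.9]
opening: 0.338
```

Stiff at z 134, so the pin is seated. I take off the extra push and let go.

Request:
drive_tool:
  targets: [0, 0, -0.001, 0, 0, 0, 0.25, 0, 0, -0.0025, 0, 0, 0, 0.25, 0, 0, -0.0025, 0, 0, 0, 0.25, 0, 0, -0.0025, 0, 0, 0, 0.36, 0, 0, -0.0025, 0, 0, 0, 0.4, 0, 0, -0.0025, 0, 0, 0, 0.5, 0, 0, -0.0025, 0, 0, 0, 0.6, 0, 0, -0.0025, 0, 0, 0, 0.6, 0, 0, -0.0025, 0, 0, 0, 0.6]

```text
clock: 7.13
eef_pos: [582.4, 2.0, 134.3]
tcp_rot: [-3.141, -0.002, 0.172]
contact_force: [0.0, -1.0, 0.1]
opening: 0.599
```

Request:
drive_tool:
  targets: [0, 0, -0.008, 0, 0, 0, 0.6, 0, 0, -0.02, 0, 0, 0, 0.6, 0, 0, -0.045, 0, 0, 0, 0.6, 0, 0, -0.075, 0, 0, 0, 0.6, 0, 0, -0.085, 0, 0, 0, 0.6, 0, 0, -0.085, 0, 0, 0, 0.6]

```text
clock: 7.63
eef_pos: [584.2, 1.9, 223.4]
tcp_rot: [3.141, -0.008, 0.172]
contact_force: [1.0, 0.0, 0.7]
opening: 0.6
```

Run:
```python
from h import *
s=sense();print(s["clock"],s["eef_pos"],s["tcp_rot"],s["opening"],s["contact_force"])
delta(601.5,-111,220,99.7)
f=grab_frame("side");im=f["color"]
cv2.imwrite("pics/s5.png",cv2.resize(im[210:290,240:340],None,fx=7,fy=7,interpolation=cv2.INTER_CUBIC))
```

```text
7.6333 [584.15100777   1.88877022 223.38781605] [ 3.14071944 -0.00835225  0.17178829] 0.6001017082605428 [0.96359747 0.02487268 0.73043227]
shift [-0.0022  0.1142  0.0035] turn [ 0.0072 -0.0059 -1.5683]
```

View pics/s5.png

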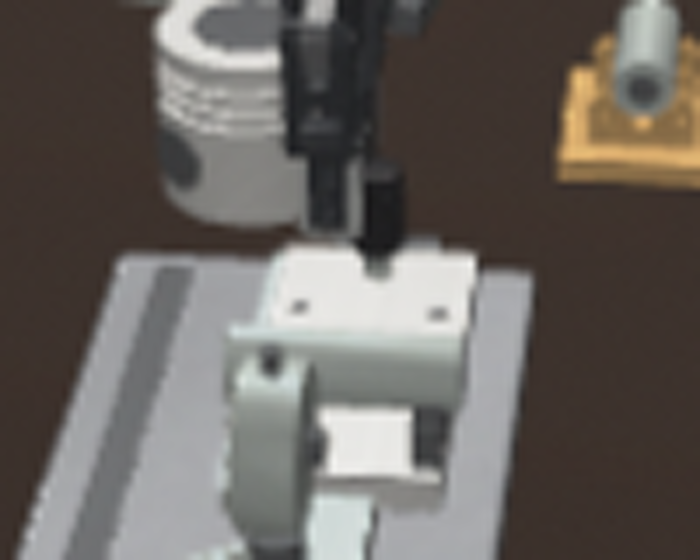

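The pin lies level across both Vs and is released; it spans crop x 230–468. Next, the knob.

Request:
drive_tool:
  targets: [0, 0.01, 0, 0, 0, -0.12, 0.65, 0, 0.025, 0, 0, 0, -0.24, 0.65, 0, 0.04, 0, 0, 0, -0.36, 0.65, 0, 0.055, 0, 0, 0, -0.48, 0.65, 0, 0.07, 0, 0, 0, -0.6, 0.65, -0.001, 0.085, 0, 0, 0, -0.72, 0.65, -0.002, 0.1, 0, 0, 0, -0.84, 0.65, -0.002, 0.11, 0, 0, 0, -0.96, 0.65, -0.002, 0.114, 0, 0, 0, -1.08, 0.65, -0.002, 0.114, 0, 0, 0, -1.2, 0.65, -0.002, 0.114, 0, 0, 0, -1.32, 0.65, -0.002, 0.114, 0, 0, 0, -1.44, 0.65]

```text
clock: 8.68
eef_pos: [599.0, -110.8, 217.7]
tcp_rot: [-3.141, -0.001, 1.617]
contact_force: [0.1, 0.2, -0.3]
opening: 0.65
```

Request:
drive_tool:
  targets: [0, 0, 0.01, 0, 0, -0.1, 0.65, 0, 0, 0.02, 0, 0, -0.128, 0.65, 0, 0, 0.02, 0, 0, -0.128, 0.65, 0, 0, 0.02, 0, 0, -0.128, 0.65]

```text
clock: 9.02
eef_pos: [598.9, -110.6, 197.8]
tcp_rot: [-3.141, -0.001, 1.738]
contact_force: [0.4, 0.2, -0.3]
opening: 0.651
```

Run:
```python
from h import *
s=sense();print(s["clock"],s["eef_pos"],s["tcp_rot"],s["opening"],s["contact_force"])
f=grab_frame("side");print(plane(f,294.9,234.3,100))
delta(601.7,-110.5,138,99.7)
```

```text
9.0167 [ 598.89843174 -110.57607198  197.81824786] [-3.14065452e+00 -1.32767042e-03  1.73833486e+00] 0.6505805150064471 [ 0.41023706  0.20378082 -0.28382628]
[ 599.37556849 -106.59976228  100.        ]
shift [-0.0003  0.0023  0.0606] turn [ 0.0003 -0.0008 -0.0018]
```

Request:
drive_tool:
  targets: [0, 0.002, 0.02, 0, 0, 0, 0.65, 0, 0.002, 0.04, 0, 0, 0, 0.65, 0, 0.002, 0.055, 0, 0, 0, 0.65, 0, 0.002, 0.06, 0, 0, 0, 0.65, 0, 0.002, 0.06, 0, 0, 0, 0.65]

```text
clock: 9.48
eef_pos: [601.3, -110.2, 138.4]
tcp_rot: [-3.142, -0.001, 1.739]
contact_force: [1.1, 0.5, -0.8]
opening: 0.652
```

Request:
drive_tool:
  targets: [0, 0, 0, 0, 0, 0, 0.5, 0, 0, 0, 0, 0, 0, 0.4, 0, 0, 0, 0, 0, 0, 0.3, 0, 0, 0, 0, 0, 0, 0.2, 0, 0, 0, 0, 0, 0, 0.15, 0, 0, 0, 0, 0, 0, 0.15, 0, 0, 0, 0, 0, 0, 0.15, 0, 0, 0, 0, 0, 0, 0.15]
  force: 60

```text
clock: 10.15
eef_pos: [603.9, -110.5, 140.9]
tcp_rot: [3.135, 0.001, 1.74]
contact_force: [4.7, 0.2, 1.6]
opening: 0.238
```

Run:
```python
from h import *
s=sense();print(s["clock"],s["eef_pos"],s["tcp_rot"],s["opening"],s["contact_force"],s["wrist_torque"])
# dial position estimate: dial top centre in top view ~ (187,203)
f=grab_frame("top");im=f["color"]
cv2.imwrite("pics/t2.png",cv2.resize(im[140:240,135:265],None,fx=6,fy=6,interpolation=cv2.INTER_CUBIC))
```

```text
10.15 [ 603.87086554 -110.52146318  140.92870345] [3.13508533e+00 1.12560100e-03 1.73965537e+00] 0.23775908299112658 [4.68703573 0.24982452 1.5510148 ] [ 0.09415754 -0.47024517  0.02965832]
```

View pics/t2.png

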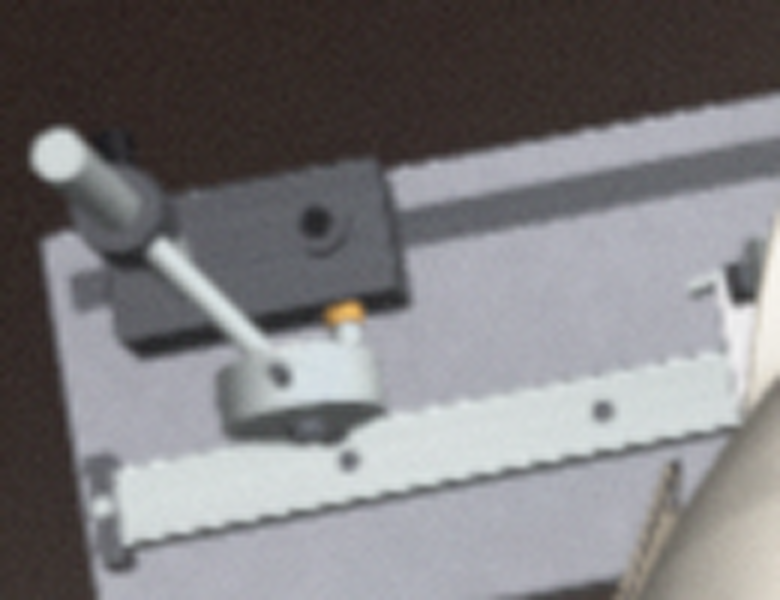

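The arm view shows the dial at crop (300,390) and the free rail. Before sliding I check how well the pin is centred, using the carriage's edges in the earlier side picture.

Run:
```python
from h import *
f=grab_frame("side")
im=cv2.imread("pics/s5.png");g=cv2.cvtColor(im,cv2.COLOR_BGR2GRAY).astype(float)
P=lambda x,y,z:plane(f,240+(x+.5)/7-.5,210+(y+.5)/7-.5,z)[:2]
def edge(row,x0,x1):
    d=np.abs(np.gradient(cv2.GaussianBlur(g,(7,7),0)[row]))[x0:x1];return x0+(d*np.arange(len(d))).sum()/d.sum() if 0 else x0+d.argmax()
E=np.array([P(edge(r,445,495),r,50) for r in range(265,325,5)])
E2=np.array([P(edge(r,410,452),r,50) for r in (468,472,476)])
l=cv2.fitLine(E.astype(np.float32),cv2.DIST_HUBER,0,.01,.01).ravel();print("edge dir",np.degrees(np.arctan2(l[1],l[0])),l[2:],E2.mean(0))
for r in(350,360,370,380,390):print(r,edge(r,210,250),edge(r,450,490))
R=P(np.median([edge(r,450,490) for r in range(350,385,3)]),367,78);L=P(np.median([edge(r,210,250) for r in range(335,355,3)]),345,78)
print("pin ends",L,R,np.hypot(*(L-R)),"ctr",(L+R)/2,"yaw",np.degrees(np.arctan2(*(L-R)[::-1])))
for yaw in(9,9.7,10.5):
    ex=np.array([np.cos(np.radians(yaw)),np.sin(np.radians(yaw))]);print(yaw,"pin ctr rel centreline",((L+R)/2)@ex-E.mean(0)@ex-40, "front",((L+R)/2)@ex-E2.mean(0)@ex-40)
```

```text
edge dir -80.257065 [ 563.3762  -102.81457] [543.62872013  22.60071528]
350 225 469
360 243 469
370 240 469
380 236 468
390 236 468
pin ends [6.33608175e+02 2.68548912e-02] [539.22830388  -9.11719546] 94.82179993024972 ctr [586.41823947  -4.54517028] yaw 5.533863920092556
9 pin ctr rel centreline -2.0053412891866174 front -1.9838427355003887
9.7 pin ctr rel centreline -0.8428512218778224 front -2.396015763421701
10.5 pin ctr rel centreline 0.4785420966164793 front -2.8739398384794868
```

The knob position (x≈604) and the carriage edges suggest the pin may be 2–3 mm off centre. I let go of the knob, clear the view and measure from above.

Request:
drive_tool:
  targets: [0, 0, 0, 0, 0, 0, 0.4, 0, 0, 0, 0, 0, 0, 0.65, 0, 0, 0, 0, 0, 0, 0.65, 0, 0, 0, 0, 0, 0, 0.65, 0, 0, -0.03, 0, 0, 0, 0.65, 0, 0, -0.06, 0, 0, 0, 0.65, 0, 0, -0.08, 0, 0, 0, 0.65, -0.03, -0.02, -0.08, 0, 0, 0, 0.65, -0.06, -0.04, -0.08, 0, 0, 0, 0.65, -0.09, -0.06, -0.08, 0, 0, 0, 0.65, -0.12, -0.08, -0.08, 0, 0, 0, 0.65, -0.15, -0.1, -0.08, 0, 0, 0, 0.65]

```text
clock: 11.25
eef_pos: [527.4, -276.4, 219.3]
tcp_rot: [3.14, -0.0, 1.74]
contact_force: [0.8, -0.3, -0.2]
opening: 0.65
```

Request:
drive_tool:
  targets: [-0.03, -0.02, 0, 0, 0, 0, 0.65, -0.06, -0.04, 0, 0, 0, 0, 0.65, -0.09, -0.05, 0, 0, 0, 0, 0.65, -0.09, -0.05, 0, 0, 0, 0, 0.65, -0.09, -0.05, 0, 0, 0, 0, 0.65]

```text
clock: 11.67
eef_pos: [493.6, -373.7, 218.9]
tcp_rot: [3.14, -0.0, 1.737]
contact_force: [-0.2, 1.1, -1.0]
opening: 0.649
```

Run:
```python
from h import *
print(sense()["clock"],sense()["eef_pos"])
f=grab_frame("top");im=f["color"].astype(float)
for i in range(9): im+=grab_frame("top")["color"]
im/=10;np.save("top_avg.npy",im)
cv2.imwrite("pics/t3.png",cv2.resize(im[165:235,245:345].astype(np.uint8),None,fx=8,fy=8,interpolation=cv2.INTER_CUBIC))
```

```text
11.6667 [ 493.57731186 -373.68911578  218.89898944]
```

View pics/t3.png

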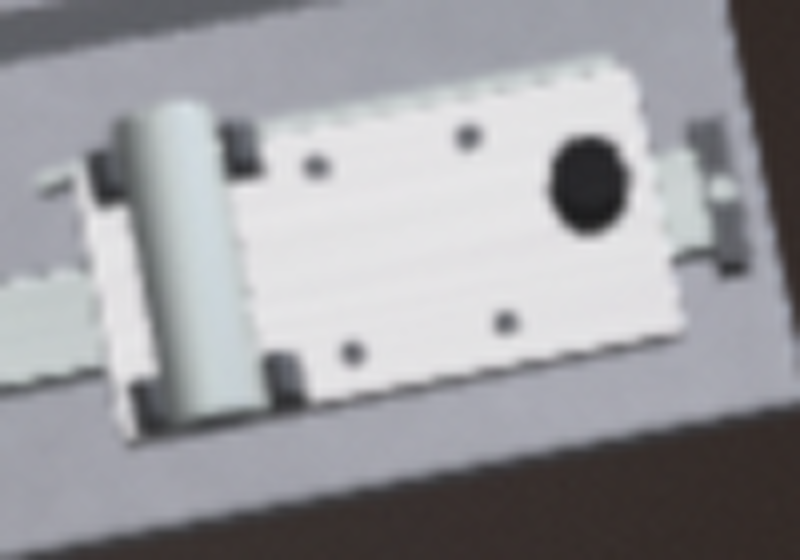

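Run:
```python
from h import *
f=grab_frame("top");im=np.load("top_avg.npy").mean(2)
big=cv2.resize(im[165:235,245:345].astype(np.float32),None,fx=8,fy=8,interpolation=cv2.INTER_CUBIC)
P=lambda x,y,z:plane(f,245+(x+.5)/8-.5,165+(y+.5)/8-.5,z)[:2]
H=[]
for x,y in((316,167),(468,137),(353,353),(506,323)):
    w=np.clip(200-big[y-18:y+19,x-18:x+19],0,None);yy,xx=np.mgrid[-18:19,-18:19];H.append(P(x+(w*xx).sum()/w.sum(),y+(w*yy).sum()/w.sum(),50))
H=np.array(H);a=H[1]-H[0];b=H[3]-H[2];print(H.round(1).tolist())
yaw=np.degrees(np.arctan2(-(a+b)[1],-(a+b)[0]))-90;ex=np.array([np.cos(np.radians(yaw)),np.sin(np.radians(yaw))])
w=np.clip(120-big[130:245,540:640],0,None);yy,xx=np.mgrid[130:245,540:640];k=P((w*xx).sum()/w.sum(),(w*yy).sum()/w.sum(),99)
c=H.mean(0)
print("yaw",yaw,"holes lateral",H@ex,"ctr",c@ex,"knob",k,"rel",(k-c)@ex)
# pin: left/right flank edges per row -> axis line in image
top=(165,100);bot=(225,415);d=np.array([bot[0]-top[0],bot[1]-top[1]],float);L=np.hypot(*d);d/=L;nrm=np.array([-d[1],d[0]])
for off in(-25,-12,0,12,25):
    t=np.arange(-40,L+40);xs=top[0]+d[0]*t+nrm[0]*off;ys=top[1]+d[1]*t+nrm[1]*off
    p=cv2.remap(big,xs.astype(np.float32)[None],ys.astype(np.float32)[None],1)[0];g=np.gradient(cv2.GaussianBlur(p[None],(9,1),0)[0])
    i=g[:80].argmax();j=len(g)-80+g[-80:].argmin()
    u=P(xs[i],ys[i],91)@ex-c@ex;l=P(xs[j],ys[j],91)@ex-c@ex;print(off,"ends lateral rel centreline",u.round(1),l.round(1),"mid",((u+l)/2).round(1))
```

```text
[[619.5, -30.7], [627.1, -74.9], [564.2, -40.2], [571.9, -84.5]]
yaw 9.840750382024325 holes lateral [605.11547853 605.03515184 548.97880564 549.05913232] ctr 577.0471420810325 knob [ 600.13687154 -109.34809651] rel -4.429046165721887
-25 ends lateral rel centreline 43.8 -45.8 mid -1.0
-12 ends lateral rel centreline 44.1 -46.1 mid -1.0
0 ends lateral rel centreline 44.7 -46.1 mid -0.7
12 ends lateral rel centreline 43.3 -45.7 mid -1.2
25 ends lateral rel centreline 34.1 -45.4 mid -5.7
```

Holes, knob and gripper contact agree once the visible side of the knob is allowed for. The pin is centred to about 1 mm and measures 90 mm long, which is good. I go back to the knob at about (604,−110).

Run:
```python
from h import *
delta(604.2,-110,215,99.8)
```

```text
shift [0.2396 0.1523 0.0044] turn [ 0.002  -0.0002 -0.0014]
```

Request:
drive_tool:
  targets: [0.03, 0.02, 0.004, 0, 0, 0, 0.65, 0.06, 0.04, 0.004, 0, 0, 0, 0.65, 0.09, 0.06, 0.004, 0, 0, 0, 0.65, 0.12, 0.08, 0.004, 0, 0, 0, 0.65, 0.15, 0.1, 0.004, 0, 0, 0, 0.65, 0.18, 0.12, 0.004, 0, 0, 0, 0.65, 0.21, 0.135, 0.004, 0, 0, 0, 0.65, 0.23, 0.147, 0.004, 0, 0, 0, 0.65, 0.24, 0.152, 0.004, 0, 0, 0, 0.65, 0.24, 0.152, 0.004, 0, 0, 0, 0.65, 0.24, 0.152, 0.004, 0, 0, 0, 0.65]

```text
clock: 13.13
eef_pos: [603.6, -110.2, 215.3]
tcp_rot: [3.14, 0.0, 1.741]
contact_force: [0.0, 0.1, 0.6]
opening: 0.648
```

Run:
```python
from h import *
s=sense();print(s["eef_pos"],s["tcp_rot"])
delta(604.2,-110,139,99.8)
```

```text
[ 603.64777105 -110.16512025  215.29413757] [3.13995582e+00 1.01125167e-04 1.74109951e+00]
shift [0.0001 0.0004 0.0763] turn [ 0.0016  0.0001 -0.0007]
```

Request:
drive_tool:
  targets: [0, 0.001, 0.025, 0, 0, 0, 0.65, 0, 0.001, 0.05, 0, 0, 0, 0.65, 0, 0.001, 0.068, 0, 0, 0, 0.65, 0, 0.001, 0.076, 0, 0, 0, 0.65, 0, 0.001, 0.076, 0, 0, 0, 0.65]

```text
clock: 13.55
eef_pos: [603.4, -111.1, 137.5]
tcp_rot: [-3.14, -0.001, 1.738]
contact_force: [0.2, -0.2, -1.0]
opening: 0.65
```

Request:
drive_tool:
  targets: [0, 0, 0, 0, 0, 0, 0.5, 0, 0, 0, 0, 0, 0, 0.35, 0, 0, 0, 0, 0, 0, 0.28, 0, 0, 0, 0, 0, 0, 0.2, 0, 0, 0, 0, 0, 0, 0.15, 0, 0, 0, 0, 0, 0, 0.15, 0, 0, 0, 0, 0, 0, 0.15]
  force: 60

```text
clock: 14.13
eef_pos: [604.3, -110.3, 140.9]
tcp_rot: [3.141, 0.0, 1.74]
contact_force: [-5.5, -2.4, 8.6]
opening: 0.24
```

Run:
```python
from h import *
s=sense();print(s["clock"],s["eef_pos"],s["tcp_rot"],s["opening"],s["contact_force"])
f=grab_frame("top")
# dial top rim: z 190; tip region; crop coords from t2 (x6, origin 135,140): dial body centre approx at rim
for u,v,z in((135+300/6,140+375/6,185),(135+300/6,140+432/6,132)):print(plane(f,u,v,z))
```

```text
14.1333 [ 604.283591   -110.28342398  140.88249079] [3.14065887e+00 2.98968903e-04 1.74023330e+00] 0.23978163040253514 [-5.45094206 -2.4489      8.62767213]
[556.04628862 169.6642433  185.        ]
[546.5478899  181.28328253 132.        ]
```

Request:
drive_tool:
  targets: [0, 0, -0.003, 0, 0, 0, 0.15, 0.002, 0, -0.003, 0, 0, 0, 0.15, 0.007, 0, -0.003, 0, 0, 0, 0.15, 0.015, 0, -0.003, 0, 0, 0, 0.15, 0.026, 0, -0.003, 0, 0, 0, 0.15, 0.039, 0, -0.003, 0, 0, 0, 0.15, 0.053, 0, -0.003, 0, 0, 0, 0.15, 0.067, 0, -0.003, 0, 0, 0, 0.15, 0.08, 0, -0.003, 0, 0, 0, 0.15, 0.091, 0, -0.003, 0, 0, 0, 0.15, 0.098, 0, -0.003, 0, 0, 0, 0.15, 0.1, 0, -0.003, 0, 0, 0, 0.15]

```text
clock: 15.18
eef_pos: [586.8, -9.1, 141.2]
tcp_rot: [3.142, -0.001, 1.741]
contact_force: [5.1, -1.5, -27.9]
opening: 0.239
```

```bash
cat > st.py <<'E'
from h import *
s=sense();e=np.array([np.cos(np.radians(99.84)),np.sin(np.radians(99.84)),0]);p=s["eef_pos"]
print(s["clock"],p.round(2),"along",round((p-[604.28,-110.28,0])@e,2),"F along",round(s["contact_force"]@e,2),s["contact_force"].round(2),s["opening"].__round__(3),s["tcp_rot"].round(4))
E
python3 st.py
python3 - <<'E'
from h import *
f=grab_frame("side");cv2.imwrite("pics/s6.png",cv2.resize(f["color"][200:360,200:360],None,fx=3.7,fy=3.7,interpolation=cv2.INTER_CUBIC))
E
```

```text
15.1833 [586.85  -9.1  141.22] along 102.67 F along -2.37 [  5.11  -1.52 -27.89] 0.239 [ 3.1415e+00 -1.2000e-03  1.7410e+00]
```

View pics/s6.png

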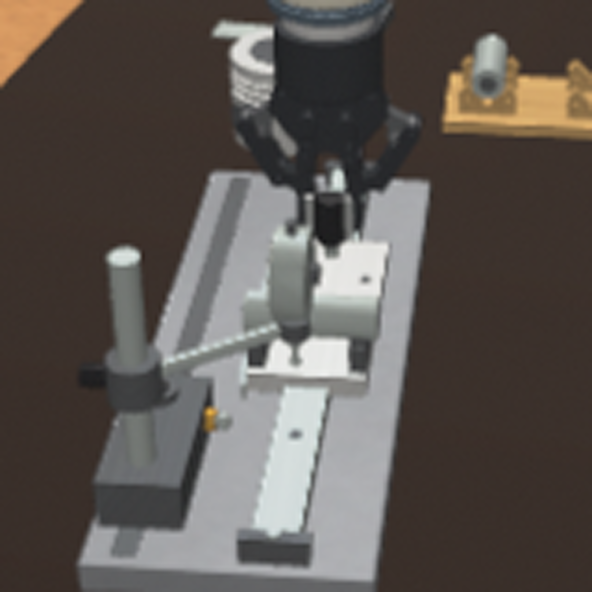

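Request:
drive_tool:
  targets: [0.001, 0, 0.001, 0, 0, 0, 0.15, 0.004, 0, 0.0023, 0, 0, 0, 0.15, 0.01, 0, 0.0023, 0, 0, 0, 0.15, 0.018, 0, 0.0023, 0, 0, 0, 0.15, 0.026, 0, 0.0023, 0, 0, 0, 0.15, 0.034, 0, 0.0023, 0, 0, 0, 0.15, 0.042, 0, 0.0023, 0, 0, 0, 0.15, 0.048, 0, 0.0023, 0, 0, 0, 0.15, 0.05, 0, 0.0023, 0, 0, 0, 0.15, 0.05, 0, 0.0023, 0, 0, 0, 0.15]

```text
clock: 16.07
eef_pos: [578.7, 38.9, 141.0]
tcp_rot: [3.141, -0.001, 1.74]
contact_force: [-5.5, -0.8, -2.7]
opening: 0.238
```

```bash
python3 st.py
python3 - <<'E'
from h import *
f=grab_frame("side");cv2.imwrite("pics/s7.png",cv2.resize(f["color"][215:330,215:345],None,fx=5,fy=5,interpolation=cv2.INTER_CUBIC))
E
```

```text
16.0667 [578.69  38.89 140.99] along 151.35 F along 0.13 [-5.45 -0.81 -2.66] 0.238 [ 3.1411e+00 -6.0000e-04  1.7403e+00]
```

View pics/s7.png

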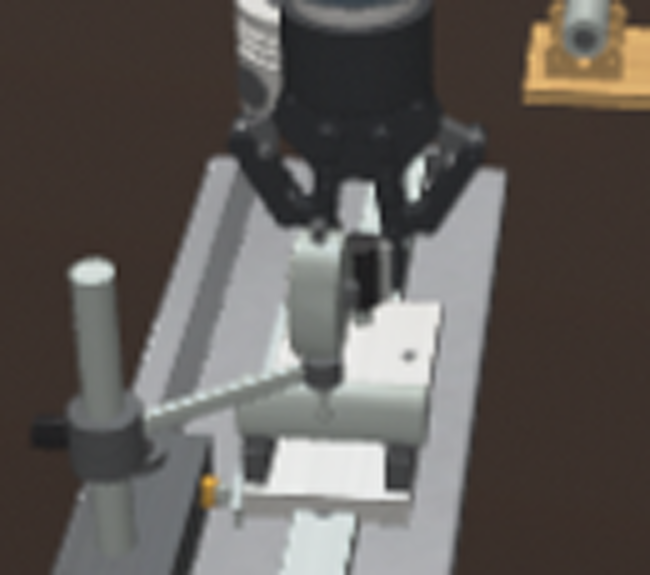

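Request:
drive_tool:
  targets: [0.002, 0, 0, 0, 0, 0, 0.15, 0.004, 0, 0, 0, 0, 0, 0.15, 0.006, 0, 0, 0, 0, 0, 0.15, 0.008, 0, 0, 0, 0, 0, 0.15, 0.01, 0, 0, 0, 0, 0, 0.15]

```text
clock: 16.53
eef_pos: [577.1, 48.0, 141.0]
tcp_rot: [3.141, 0.0, 1.74]
contact_force: [-5.0, -3.3, -4.2]
opening: 0.237
```

```bash
python3 st.py
```

```text
16.5333 [577.12  48.04 140.99] along 160.63 F along -2.41 [-5.04 -3.32 -4.22] 0.237 [3.1411 0.     1.74  ]
```

Request:
drive_tool:
  targets: [0.001, 0, 0, 0, 0, 0, 0.15, 0.002, 0, 0, 0, 0, 0, 0.15, 0.003, 0, 0, 0, 0, 0, 0.15, 0.004, 0, 0, 0, 0, 0, 0.15]

```text
clock: 16.87
eef_pos: [576.4, 52.0, 141.0]
tcp_rot: [3.141, -0.0, 1.74]
contact_force: [-5.1, -4.1, -3.3]
opening: 0.238
```

```bash
python3 st.py
```

```text
16.8667 [576.41  51.99 141.01] along 164.65 F along -3.14 [-5.15 -4.08 -3.27] 0.238 [ 3.1411 -0.      1.74  ]
```

Request:
drive_tool:
  targets: [0.001, 0, 0, 0, 0, 0, 0.15, 0.002, 0, 0, 0, 0, 0, 0.15, 0.003, 0, 0, 0, 0, 0, 0.15]

```text
clock: 17.12
eef_pos: [576.0, 54.7, 141.0]
tcp_rot: [3.141, 0.0, 1.74]
contact_force: [-4.4, -4.7, -4.5]
opening: 0.236
```

```bash
python3 st.py
```

```text
17.1167 [575.96  54.69 140.99] along 167.38 F along -3.88 [-4.44 -4.71 -4.46] 0.236 [3.1411e+00 3.0000e-04 1.7400e+00]
```

Request:
drive_tool:
  targets: [0.001, 0, 0, 0, 0, 0, 0.15, 0.002, 0, 0, 0, 0, 0, 0.15, 0.003, 0, 0, 0, 0, 0, 0.15, 0.003, 0, 0, 0, 0, 0, 0.15]

```text
clock: 17.45
eef_pos: [575.4, 58.3, 141.0]
tcp_rot: [3.141, -0.001, 1.74]
contact_force: [-5.6, 0.1, -3.4]
opening: 0.24
```

```bash
python3 st.py
```

```text
17.45 [575.37  58.27 141.01] along 171.01 F along 1.04 [-5.57  0.09 -3.4 ] 0.24 [ 3.1411e+00 -6.0000e-04  1.7398e+00]
```

Request:
drive_tool:
  targets: [0.001, 0, 0, 0, 0, 0, 0.15, 0.002, 0, 0, 0, 0, 0, 0.15, 0.002, 0, 0, 0, 0, 0, 0.15]

```text
clock: 17.7
eef_pos: [575.0, 60.3, 141.0]
tcp_rot: [3.141, -0.001, 1.74]
contact_force: [-5.1, -0.7, -3.5]
opening: 0.238
```

```bash
python3 st.py
```

```text
17.7 [575.02  60.25 141.01] along 173.02 F along 0.17 [-5.13 -0.72 -3.49] 0.238 [ 3.1411e+00 -6.0000e-04  1.7398e+00]
```

Request:
drive_tool:
  targets: [0.0005, 0, 0, 0, 0, 0, 0.15, 0.001, 0, 0, 0, 0, 0, 0.15, 0.001, 0, 0, 0, 0, 0, 0.15]

```text
clock: 17.95
eef_pos: [574.9, 61.0, 141.0]
tcp_rot: [3.141, -0.0, 1.74]
contact_force: [-5.3, -2.5, -2.4]
opening: 0.239
```

```bash
python3 st.py
```

```text
17.95 [574.89  61.03 141.01] along 173.81 F along -1.58 [-5.27 -2.52 -2.43] 0.239 [ 3.1411e+00 -3.0000e-04  1.7399e+00]
```

Request:
drive_tool:
  targets: [0.0005, 0, 0, 0, 0, 0, 0.15, 0.001, 0, 0, 0, 0, 0, 0.15, 0.001, 0, 0, 0, 0, 0, 0.15]

```text
clock: 18.2
eef_pos: [574.7, 61.8, 141.0]
tcp_rot: [3.141, 0.0, 1.74]
contact_force: [-3.6, -3.3, -3.9]
opening: 0.24
```

```bash
python3 st.py;  python3 - <<'E'
from h import *
f=grab_frame("side");cv2.imwrite("pics/s8.png",cv2.resize(f["color"][225:335,215:335],None,fx=5,fy=5,interpolation=cv2.INTER_CUBIC))
E
```

```text
18.2 [574.74  61.79 141.  ] along 174.59 F along -2.65 [-3.63 -3.32 -3.87] 0.24 [3.1411 0.     1.7399]
```

Request:
drive_tool:
  targets: [0.0005, 0, 0, 0, 0, 0, 0.15, 0.0005, 0, 0, 0, 0, 0, 0.15, 0.0005, 0, 0, 0, 0, 0, 0.15]

```text
clock: 18.5
eef_pos: [574.7, 62.1, 141.0]
tcp_rot: [3.141, 0.0, 1.74]
contact_force: [-4.6, -5.1, -3.9]
opening: 0.237
```

```bash
python3 st.py;python3 - <<'E'
from h import *
f=grab_frame("side")
print("tip from s6",plane(f,200+295/3.7,200+362/3.7,90))
f2=f
ey=np.array([-.1709,.9853])
n=np.array([582.4,2])+175*ey
for z,l in((90,"tip"),(93,"pintop"),(78,"axis")):print(l,n,proj(f,[*n,z]))
E
```

```text
18.5 [574.71  62.14 141.01] along 174.94 F along -4.22 [-4.6  -5.08 -3.92] 0.237 [3.1411e+00 2.0000e-04 1.7400e+00]
tip from s6 [555.93507738 173.11120469  90.        ]
tip [552.4925 174.4275] [280.96596695 298.39695079]
pintop [552.4925 174.4275] [280.93429674 297.37094113]
axis [552.4925 174.4275] [281.09180543 302.47369941]
```

Run:
```python
from h import *
f=grab_frame("top");ey=np.array([-.1709,.9853])
im=cv2.cvtColor(cv2.imread("pics/t2.png"),cv2.COLOR_BGR2GRAY).astype(np.float32);im=cv2.GaussianBlur(im,(9,9),0)
P=lambda x,y,z,s,u0,v0:plane(f,u0+(x+.5)/s-.5,v0+(y+.5)/s-.5,z)[:2]
for r in(375,385,395,405):
    g=np.abs(np.gradient(im[r]));a=200+g[200:250].argmax();b=360+g[360:410].argmax();A,B=P(a,r,161,6,135,140),P(b,r,161,6,135,140);print(r,a,b,A.round(1),B.round(1),"width",((A-B)@ey).round(1),"mid along",((A+B)/2@ey).round(1))
big=np.load("top_avg.npy").mean(2).astype(np.float32)[165:235,245:345];big=cv2.GaussianBlur(cv2.resize(big,None,fx=8,fy=8,interpolation=cv2.INTER_CUBIC),(9,9),0)
for r in(220,250,280,310):
    g=np.gradient(big[r]);x0=195+(r-258)*60/315
    lo=int(x0-60);hi=int(x0+15);a=lo+np.argmin(g[lo:int(x0-20)]);b=int(x0+20)+np.argmax(g[int(x0+20):int(x0+65)])
    A,B=P(a,r,78,8,245,165),P(b,r,78,8,245,165);print("pin",r,a,b,"w",((A-B)@ey).round(1),"mid along",((A+B)/2@ey).round(1))
k=np.array([604.5,-109.3])@ey+115;print("nest from knob",k,"robot nest",np.array([582.4,2])@ey,np.array([604.28,-110.28])@ey+115)
```

```text
375 215 375 [563.1 206.2] [561.5 149.1] width 56.0 mid along 79.0
385 215 374 [559.5 206.2] [557.9 149.5] width 55.6 mid along 79.7
395 215 375 [555.8 206.2] [554.2 149.1] width 55.9 mid along 80.2
405 216 381 [552.2 205.8] [550.5 147. ] width 57.7 mid along 79.5
pin 220 130 237 w 29.8 mid along -96.7
pin 250 135 245 w 30.6 mid along -96.9
pin 280 142 248 w 29.4 mid along -96.7
pin 310 147 252 w 29.1 mid along -96.3
nest from knob -96.00234 robot nest -97.56155999999999 -96.93033599999998
```

Request:
drive_tool:
  targets: [0.0005, 0, 0, 0, 0, 0, 0.15, 0.0005, 0, 0, 0, 0, 0, 0.15, 0.0005, 0, 0, 0, 0, 0, 0.15]

```text
clock: 18.85
eef_pos: [574.6, 62.5, 141.0]
tcp_rot: [3.141, 0.0, 1.74]
contact_force: [-4.4, -4.9, -3.0]
opening: 0.24
```

```bash
python3 st.py
python3 - <<'E'
from h import *
im=sum(grab_frame("side")["color"].astype(float) for i in range(6))/6;np.save("sA.npy",im)
E
python3 st.py
```

```text
18.85 [574.65  62.46 141.03] along 175.26 F along -4.09 [-4.35 -4.9  -2.96] 0.24 [3.141e+00 4.000e-04 1.740e+00]
19.15 [574.64  62.47 141.01] along 175.27 F along -5.01 [-4.   -5.77 -2.52] 0.239 [3.1411e+00 4.0000e-04 1.7401e+00]
```

Request:
drive_tool:
  targets: [-0.001, 0, 0, 0, 0, 0, 0.15, -0.002, 0, 0, 0, 0, 0, 0.15, -0.003, 0, 0, 0, 0, 0, 0.15, -0.003, 0, 0, 0, 0, 0, 0.15, -0.003, 0, 0, 0, 0, 0, 0.15]

```text
clock: 19.57
eef_pos: [575.0, 60.4, 141.0]
tcp_rot: [3.141, -0.001, 1.74]
contact_force: [-4.7, 0.1, -4.8]
opening: 0.236
```

```bash
python3 st.py
```

```text
19.5667 [574.99  60.4  140.98] along 173.17 F along 0.85 [-4.67  0.05 -4.82] 0.236 [ 3.1411e+00 -1.0000e-03  1.7396e+00]
```

Request:
drive_tool:
  targets: [-0.001, 0, 0, 0, 0, 0, 0.15, -0.0015, 0, 0, 0, 0, 0, 0.15, -0.0015, 0, 0, 0, 0, 0, 0.15, -0.0015, 0, 0, 0, 0, 0, 0.15]

```text
clock: 19.9
eef_pos: [575.1, 59.6, 141.0]
tcp_rot: [3.141, -0.002, 1.739]
contact_force: [-6.2, 6.1, -4.3]
opening: 0.238
```

```bash
python3 st.py
```

```text
19.9 [575.13  59.64 141.01] along 172.4 F along 7.1 [-6.17  6.14 -4.27] 0.238 [ 3.1411e+00 -2.1000e-03  1.7393e+00]
```

It is locked in the notch: +7 N pulling back and −5 N pushing on, with almost no travel. I settle the command in the middle.

Request:
drive_tool:
  targets: [0.001, 0, 0, 0, 0, 0, 0.15, 0.002, 0, 0, 0, 0, 0, 0.15, 0.0023, 0, 0, 0, 0, 0, 0.15, 0.0023, 0, 0, 0, 0, 0, 0.15, 0.0023, 0, 0, 0, 0, 0, 0.15, 0.0023, 0, 0, 0, 0, 0, 0.15, 0.0023, 0, 0, 0, 0, 0, 0.15, 0.0023, 0, 0, 0, 0, 0, 0.15]

```text
clock: 20.57
eef_pos: [574.9, 60.9, 141.0]
tcp_rot: [3.141, -0.001, 1.74]
contact_force: [-5.8, -1.8, -4.5]
opening: 0.242
```

```bash
python3 st.py
python3 - <<'E'
from h import *
im=sum(grab_frame("side")["color"].astype(float) for i in range(6))/6;B=np.load("sA.npy")
a=cv2.cvtColor(B[285:330,245:305].astype(np.float32),cv2.COLOR_BGR2GRAY);b=cv2.cvtColor(im[285:330,245:305].astype(np.float32),cv2.COLOR_BGR2GRAY)
print("image shift of carriage front vs pushed state",cv2.phaseCorrelate(a,b,cv2.createHanningWindow(a.shape[::-1],cv2.CV_32F)), np.abs(a-b).mean())
f=grab_frame("side")
g=cv2.GaussianBlur(cv2.cvtColor(im.astype(np.float32),cv2.COLOR_BGR2GRAY),(3,3),0)
# pin end columns along row bands
n=np.array([582.4,2])+173.8*np.array([-.1709,.9853]);print("expect pin axis",proj(f,[*n,78]),"ends",[proj(f,[n[0]+t*.985,n[1]+t*.171,78]).round(1) for t in(-45,45)])
r=int(proj(f,[*n,80])[1]);print(r,g[r,255:310].round().astype(int).tolist())
E
python3 st.py
```

```text
20.5667 [574.91  60.94 141.02] along 173.72 F along -0.83 [-5.78 -1.84 -4.53] 0.242 [ 3.1411e+00 -5.0000e-04  1.7399e+00]
image shift of carriage front vs pushed state ((0.06942888110160794, 0.28276022571573023), 0.9894750492661087) 1.5365123
expect pin axis [281.15945223 302.15950181] ends [array([300.2, 303.1]), array([262.2, 301.2])]
301 [150, 152, 159, 167, 164, 152, 143, 141, 141, 141, 141, 141, 141, 141, 141, 142, 142, 142, 142, 143, 143, 143, 143, 144, 144, 145, 145, 146, 147, 148, 149, 150, 151, 152, 153, 154, 155, 156, 157, 158, 159, 160, 158, 141, 128, 145, 166, 170, 169, 169, 169, 168, 160, 129, 83]
20.9167 [574.91  60.92 141.  ] along 173.71 F along 0.12 [-4.73 -0.7  -2.92] 0.239 [ 3.1411e+00 -5.0000e-04  1.7398e+00]
```

```bash
python3 - <<'E'
from h import *
f=grab_frame("side");im=sum(grab_frame("side")["color"].astype(float) for i in range(6))/6;B=np.load("sA.npy")
G=lambda i:cv2.cvtColor(i[300:330,262:300].astype(np.float32),cv2.COLOR_BGR2GRAY)
a,b=G(B),G(im);w=cv2.createHanningWindow(a.shape[::-1],cv2.CV_32F)
print("now vs pushed",cv2.phaseCorrelate(a,b,w)[0],"sign test (+1 down)",cv2.phaseCorrelate(a,np.roll(a,1,0),w)[0])
ey=np.array([-.1709,.9853]);n=np.array([582.4,2])+174*ey
print("px per mm",proj(f,[*(n+ey*30),50])-proj(f,[*(n+ey*29),50]))
E
python3 st.py
```

```text
now vs pushed (0.0137110789931576, -0.44711304404062346) sign test (+1 down) (0.012580661813128557, 0.864563746792161)
px per mm [-0.057936   0.2773469]
21.2667 [574.92  60.94 141.  ] along 173.72 F along 0.51 [-6.39 -0.59 -3.44] 0.238 [ 3.1411e+00 -5.0000e-04  1.7399e+00]
```

```bash
python3 -c "
from rig import *
print(sign_off())"; python3 st.py
```

```text
the job is handed in; nothing more can be done
None
the job is handed in; nothing more can be done
```

The long pin is lying across both Vs of the carriage, released. The carriage is in the notch under the dial with the gripper still holding the knob. I handed the job in at about 21 s of the 64 s allowed.

- **Pin:** I set it down in the Vs and eased off the push before letting go, without dropping it. The top view measured it about 1 mm off centre between the Vs, towards −x, and about 90 mm long, as it should be.
- **First grip on the knob:** I gripped the knob once, then let go to clear the view for that centring check, and gripped it again. The carriage was not moved in between.
- **Notch:** The resistance dropped near 171 mm of travel. Testing gently afterwards, pulling back gave about +7 N and pushing on about −4 to −5 N, with balance near 173.5 mm. That is far more than the 1.2 N of sliding friction. It finished at about 173.7 mm with under 1 N along the rail.

**Checks that disagreed:**
- The top view of the dial put the notch at about 176.4 ± 1.5 mm, roughly 2.7 mm further on than I felt it. The side view of the plunger tip gave about 173.1 mm, so I trusted the feel.
- An image comparison showed the carriage moving about 1.6 mm with the tool during the testing. The detent is therefore a soft well rather than a hard lock.
- I did not see the dial after the click, because the picture limit was reached. The plunger reading is unconfirmed.

I did not touch the short pin, piston, caliper, try square or the coloured look-alikes.

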